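# Steel reference bars back into their fitted case

## Robot

A 6-joint arm with a two-finger parallel gripper is mounted at the origin on a cart in front of the work surface, level with it; the furniture and walls round the work are solid. World frame = base frame: x ahead of the robot, y to its left, z up, the work surface at z = 0. Lengths are in mm, angles in degrees, forces in N, time in s.
With the tool pointing down it reaches from about 300 to 850 mm from the base axis. Payload 4.2 kg.
Tool frame: the origin (TCP) lies midway between the tips of the shut fingers; the grasp point (between the pads) lies 19 mm behind it (env.grip_point_offset is the distance from the TCP to the grasp point, in mm); z points along the fingers, x is the direction in which the jaws open and shut, and the axes are right-handed (so a half turn about z gives the same grasp; the last joint's range is limited). The gripper opens to 91 mm and grips with 3 to 60 N. Pads are 32 mm wide; open, the fingers measure 118 mm over their backs; the gripper's body (76 mm by 178 mm) begins 60 mm behind the grasp point.
Start: joints at [-70.646, 18.312, 89.639, -0, 72.044, -1.146], TCP at [201.377, -538.6, 213.976] pointing down, gripper open.
Joint ranges: [-177.97, 177.97], [-48.28, 115.42], [12.27, 149.76], [-77.06, 257.06], [2.81, 150.46], [-146.56, 146.56]. Speed limits (degrees/s): [147.25, 147.25, 180, 180, 180, 180].

## Interface

Orientations are given as [roll, pitch, yaw] about the fixed x, y, z axes, in that order (R = Rz(yaw) Ry(pitch) Rx(roll)).
In Python, from workcell import env gives the robot as it stands.
- The arm moves only by the shell command python3 -m pendant 'ROWS' [FORCE]. ROWS is JSON, a list of rows, each an object with "xyz": the shift along the tool's x, y, z in m, a list of three; "roll": the turn about the tool's z in degrees; "jaw": the closure, from 0 (fully open) to 1 (shut). A call has exactly 8 rows; each row is the pose to reach, as a shift and turn from the pose commanded when the call began, along the tool's axes at that moment; what a row does not reach only later rows make up. A row lasts 1/8 s, in which the tool goes at most 62.5 mm and 10.7 degrees, less where a joint would pass 70% of its speed; a pose out of reach is approached as far as the arm can. A call with a gripper value outside its range is refused whole. The fingers move at their own pace and stop on an object; FORCE is the grip in N (left out, the last holds). Time passes only in rows, so rows that repeat a pose let the fingers close, or fill a call up. It gives the time, the measured TCP pose, the force and the opening at its end, in the units of the state.
- env.state(): the state, without advancing time (a new reading comes with each control period).
- env.grab_frame(name): name is "scene" or "side" or "wrist"; returns (picture, depth): 480x640x3 uint8, blue, green, red; 480x640 float32, mm along the optical axis (not along the pixel's ray), 0 where there is no reading.
- env.camera_params(name): a dict with "camera_matrix" (3x3 intrinsics, pixels), "D" ([k1, k2, p1, p2, k3] as OpenCV has them; the pictures are not rectified), "cam_to_world" (4x4, takes a point from camera to world coordinates); the wrist camera has in their place "hand_eye" (4x4, takes a point from camera to tool coordinates, whose origin is the TCP and whose axes are the tool frame's). Camera axes: x right, y up, looking along -z (the intrinsics and any distortion apply to the point x, -y, -z); pixel columns grow to the right and rows downward; lengths in mm; the calibration is good to about 2 mm. A picture is of the moment at which its call begins: read the wrist's pose just before it. camera_params takes no time and is no camera call.
- env.job_done(): hands the job in, once; it reports no verdict.
The state is a dict: "time_s": time; "qpos": joint angles; "qvel": joint speeds; "effort": joint torques, N m; "ee_pos": TCP position; "ee_rot": TCP orientation; "force": force on the tool from outside, world axes, zero at the start; "torque": the same for the moment, N m; "gripper_width": finger opening in mm.
Only numpy, scipy, OpenCV 4.12 (cv2) and the standard library are available. Lean on these libraries where they do the work, as an engineer would, in place of code of your own. Each camera call takes 0.05 s, during which the arm holds its last target. There are 200 camera calls.

## Task

The two longer steel length standards have been left out on the bench, one on each side of their wooden case. Lift the case's lid open by the bar handle on its front edge, lay each of the two bars fully down in the slot cut to its own length, and shut the lid fully again; the short bar stays in its own slot, and the beaker, crucible and forceps standing about are to be left alone.

Things in the scene. Friction and masses are not known exactly. Their poses are not given: they have to be found in the camera images.
- case: Wooden case, 168 mm deep (its x) x 224 mm wide (its y) x 40 mm high without the lid, walls 8 mm, floor 6 mm thick; fixed to the bench. Origin at the middle of its underside, z up; its front (-x) faces the robot, turned up to 0.2 rad. Inside lie three wooden inserts; their deck is 20 mm above the bench (20 mm below the rim), slot floors 10 mm above the bench.
- lid (a joint): Angle of the lid in rad: 0 shut, grows as the front edge rises, stop at 1.8 (a little past upright). Stiff hinges: the lid stays at any angle where it is left; about 4 N at the handle moves it.
- lid_hinge (a point): Point on the hinge axis, at the top of the case's rear wall, mid-width, 40 mm above the bench. The hinge axis is the case's y; the frame turns with the lid.
- lid_handle (a point): Middle of the lid's handle: a round steel bar, 10 mm thick and 90 mm long along the case's y, standing 38 mm in front of the lid's front edge on two end posts; 80 mm free between the posts. 206 mm from the hinge axis and 44 mm above the bench when shut. The lid is 8 mm thick, 168 x 224 mm.
- nest_short: Wooden insert on the case floor, 150 x 64 x 14 mm, one of three side by side in an order that changes. Origin mid-underside, x along its slot, z up. The slot is centred on the origin, 28 mm wide and 83 mm long; its floor is 4 mm and the deck 14 mm above the origin. A finger channel 46 mm wide, as deep as the slot, crosses the middle along y. This one holds the 75 mm bar.
- nest_mid: Wooden insert on the case floor, 150 x 64 x 14 mm, one of three side by side in an order that changes. Origin mid-underside, x along its slot, z up. The slot is centred on the origin, 28 mm wide and 108 mm long; its floor is 4 mm and the deck 14 mm above the origin. A finger channel 46 mm wide, as deep as the slot, crosses the middle along y. This one is for the 100 mm bar.
- nest_long: Wooden insert on the case floor, 150 x 64 x 14 mm, one of three side by side in an order that changes. Origin mid-underside, x along its slot, z up. The slot is centred on the origin, 28 mm wide and 133 mm long; its floor is 4 mm and the deck 14 mm above the origin. A finger channel 46 mm wide, as deep as the slot, crosses the middle along y. This one is for the 125 mm bar.
- bar_short: Plain bright steel bar of square section 24 x 24 mm, 75 mm long, 0.34 kg; origin at its middle, x along its length, symmetrical either way round and on any of its four sides. Lies in its own slot in the case and stays there.
- bar_mid: Plain bright steel bar of square section 24 x 24 mm, 100 mm long, 0.45 kg; origin at its middle, x along its length, symmetrical either way round and on any of its four sides. Lies flat on the bench to the left or right of the case.
- bar_long: Plain bright steel bar of square section 24 x 24 mm, 125 mm long, 0.57 kg; origin at its middle, x along its length, symmetrical either way round and on any of its four sides. Lies flat on the bench on the other side of the case.
- beaker_mid: Bystander: empty glass beaker, 66 mm across, 74 mm high, origin under its middle, behind the case on the left.
- crucible: Bystander: white crucible, 41 mm across, 33 mm high, origin under its middle, behind the case on the right.
- forceps: Bystander: steel forceps, 118 x 16 x 8 mm, lying flat near the front edge of the bench on the left; origin under its middle.
Not all that is in view belongs to the job. What is shaped like the bar_mid but purple is not meant.

How it is judged (in metres and radians):
On the way, in this order (a step that is already met when the one before it is completed fails the run):
1. the lid has been lifted open (beyond 1.0 rad) (value of joint lid above 1 rad), for 0.2 s.
2. both longer bars lie fully down in their own slots (x of bar_mid in the frame of nest_mid between -0.006 and 0.006 m and y of bar_mid in the frame of nest_mid between -0.005 and 0.005 m and z of bar_mid in the frame of nest_mid between 0.013 and 0.019 m and angle between the x axis of bar_mid and the x axis of nest_mid, either way round below 0.08 rad and x of bar_long in the frame of nest_long between -0.006 and 0.006 m and y of bar_long in the frame of nest_long between -0.005 and 0.005 m and z of bar_long in the frame of nest_long between 0.013 and 0.019 m and angle between the x axis of bar_long and the x axis of nest_long, either way round below 0.08 rad), for 0.2 s.
At the end, for the whole second after the job is handed in: All three bars lie fully down in the slots cut to their own lengths (middle within 6 mm along and 5 mm across the slot and 3 mm in height of its seat, along the slot within 0.08 rad), at rest, and the lid is shut (below 0.03 rad) (all of step 2 and x of bar_short in the frame of nest_short between -0.006 and 0.006 m and y of bar_short in the frame of nest_short between -0.005 and 0.005 m and z of bar_short in the frame of nest_short between 0.013 and 0.019 m and angle between the x axis of bar_short and the x axis of nest_short, either way round below 0.08 rad and linear speed of each of bar_mid, bar_long, bar_short below 0.02 m/s and value of joint lid below 0.03 rad); the robot touches nothing.
It fails at once if beaker moved by more than 30 mm or tipped (distance of beaker_mid from where it was at the start of the episode above 0.03 m or angle between beaker_mid's own z axis and vertical above 0.4 rad).
It fails at once if crucible moved by more than 30 mm or tipped (distance of crucible from where it was at the start of the episode above 0.03 m or angle between crucible's own z axis and vertical above 0.4 rad).
It fails at once if forceps moved by more than 30 mm or tipped (distance of forceps from where it was at the start of the episode above 0.03 m or angle between forceps's own z axis and vertical above 0.4 rad).
It also fails if it takes over 69 s, if anything falls off the work surface, if the arm or the gripper's body presses on something with over 40 N, if the wrist force passes 120 N, or if a joint passes its speed limit or range.

## Working session

There is one attempt and no reset: what is moved stays moved. The work goes in short steps, Python scripts to look and compute and a shell command to move; the robot and the scene stay as the last step left them, time stands still between calls to the robot, and variables do not carry over. Pictures are saved under pics/ and viewed, about 8 in all and at most 12, crops included, and the job is handed in when it is done.

```bash
mkdir -p pics; ls
cat > h.py <<'E'
import numpy as np, cv2
from workcell import env
from scipy.spatial.transform import Rotation as R
def tool(s=None):
    s=s or env.state(); T=np.eye(4); T[:3,:3]=R.from_euler('xyz',s['ee_rot'],degrees=True).as_matrix(); T[:3,3]=s['ee_pos']; return T
def cam(name,s=None):
    p=env.camera_params(name)
    C=np.array(p['cam_to_world']) if 'cam_to_world' in p else tool(s)@np.array(p['hand_eye'])
    return np.array(p['camera_matrix']),np.array(p['D']),C
def rays(px,K,D):
    u=cv2.undistortPoints(np.array(px,float).reshape(-1,1,2),K,D).reshape(-1,2)
    return np.c_[u[:,0],-u[:,1],-np.ones(len(u))]
def onplane(px,z,c):
    K,D,C=c; d=rays(px,K,D)@C[:3,:3].T; o=C[:3,3]
    return o+d*((z-o[2])/d[:,2])[:,None]
def cloud(dep,c):
    K,D,C=c; h,w=dep.shape; v,u=np.mgrid[:h,:w]
    r=rays(np.c_[u.ravel(),v.ravel()],K,D)*dep.reshape(-1,1)
    return (r@C[:3,:3].T+C[:3,3]).reshape(h,w,3)
def grab(name,fn):
    s=env.state(); im,d=env.grab_frame(name); cv2.imwrite('pics/'+fn+'.png',im); np.save('pics/'+fn+'.npy',d); c=cam(name,s); np.savez('pics/'+fn+'_c.npz',*c); return im,d,c
def load(fn):
    z=np.load('pics/'+fn+'_c.npz'); return cv2.imread('pics/'+fn+'.png'),np.load('pics/'+fn+'.npy'),(z['arr_0'],z['arr_1'],z['arr_2'])
E
python3 - <<'E'
from h import *
s=env.state(); print(s); print(env.grip_point_offset)
a=grab('scene','scene0')[0]; b=grab('side','side0')[0]
for n in('scene','side'): print(cam(n)[2].round(2))
print(env.camera_params('wrist')['hand_eye'])
cv2.imwrite('pics/both0.png',cv2.resize(np.vstack([a,b]),None,fx=.62,fy=.62))
E
```

```text
pics
{'time_s': 0.0, 'qpos': array([-7.06449309e+01,  1.83504269e+01,  8.97066627e+01,  3.74407584e-05,
        7.20426948e+01, -1.14561682e+00]), 'qvel': array([ 0.02892413, -0.00825779, -0.0638329 , -0.01540006,  0.03062175,
        0.00844686]), 'effort': array([-2.95996848e-03, -4.12464523e+01, -2.31976140e+01,  7.25489692e-02,
        4.58999164e-02, -1.49017606e-04]), 'ee_pos': array([ 201.21253703, -538.10764566,  213.1307067 ]), 'ee_rot': array([-1.79997969e+02,  9.97637025e-02, -6.94993239e+01]), 'force': array([-0.20695289,  0.72816036,  0.01923805]), 'torque': array([-0.02220941, -0.06354843, -0.0722701 ]), 'gripper_width': 91.55870376667328}
18.8
[[-7.7000e-01  3.3000e-01 -5.5000e-01 -1.1050e+01]
 [-6.4000e-01 -3.8000e-01  6.7000e-01  6.4986e+02]
 [ 1.0000e-02  8.6000e-01  5.0000e-01  5.3796e+02]
 [ 0.0000e+00  0.0000e+00  0.0000e+00  1.0000e+00]]
[[ 9.1000e-01  1.8000e-01 -3.7000e-01  1.2903e+02]
 [-4.1000e-01  4.4000e-01 -8.0000e-01 -8.6361e+02]
 [ 2.0000e-02  8.8000e-01  4.8000e-01  5.7078e+02]
 [ 0.0000e+00  0.0000e+00  0.0000e+00  1.0000e+00]]
[[ 9.99999110e-01  1.22718899e-03 -5.23329980e-04 -2.83945932e-01]
 [ 1.04004487e-03 -9.62773139e-01 -2.70308714e-01 -7.57921322e+01]
 [-8.35567926e-04  2.70307930e-01 -9.62773559e-01 -1.70210388e+02]
 [ 0.00000000e+00  0.00000000e+00  0.00000000e+00  1.00000000e+00]]
```

View pics/scene0.png

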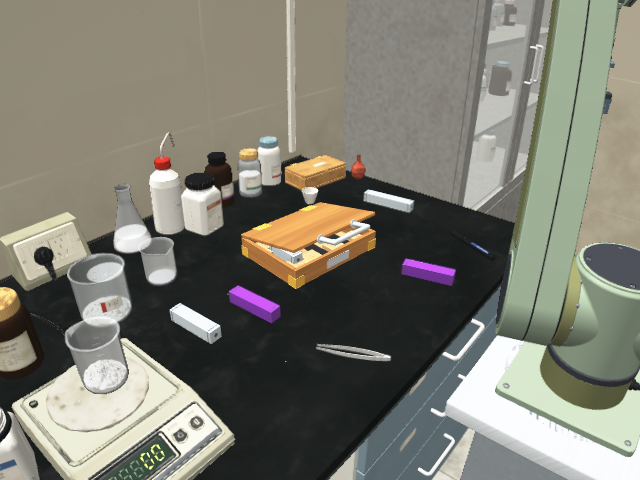

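View pics/side0.png

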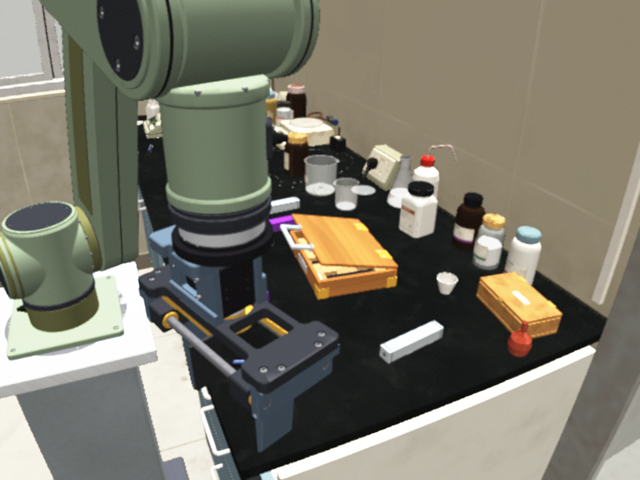

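The scene view shows the case at (310,240) with its lid slightly ajar and its handle at (345,233). The bright bars are at (195,322) on the left and (388,201) on the right. The purple ones at (254,303) and (428,271) are decoys. The side view shows the right bar at (412,341).

```bash
cat > m.py <<'E'
from h import *
def rect(P,m):
    c=P[m][:,:2].astype(np.float32); r=cv2.minAreaRect(c); (w,h),a=r[1],r[2]
    if w<h: w,h,a=h,w,a+90
    return np.round(r[0],1),round(w,1),round(h,1),round((a+90)%180-90,1)
if __name__=='__main__':
  for n,boxes in(('scene0',{'left':(160,295,235,350),'right':(355,182,422,220),'pL':(222,280,288,328),'pR':(395,250,462,292),'case':(238,200,380,290)}),('side0',{'right':(372,315,452,367),'case':(275,205,402,305)})):
    im,d,c=load(n); P=cloud(d,c)
    for k,(x0,y0,x1,y1) in boxes.items():
        Q=P[y0:y1,x0:x1]; I=im[y0:y1,x0:x1]; D=d[y0:y1,x0:x1]; hsv=cv2.cvtColor(I,cv2.COLOR_BGR2HSV)
        if k!='case':
            m=(D>0)&(Q[...,2]>18)&(Q[...,2]<30); m=cv2.erode(cv2.morphologyEx(m.astype(np.uint8),cv2.MORPH_OPEN,np.ones((3,3))),np.ones((1,1)))>0
            print(n,k,m.sum(),rect(Q,m),np.median(Q[...,2][m]).round(1))
        else:
            m=(D>0)&(Q[...,2]>10)&(Q[...,2]<38); print(n,'walls',rect(Q,m))
            m=(D>0)&(Q[...,2]>43)&(hsv[...,1]>100)&(hsv[...,0]<25)
            X=Q[m]; A=np.c_[X[:,:2],np.ones(len(X))]
            for _ in range(5):
                s=np.linalg.lstsq(A,X[:,2],rcond=None)[0]; e=abs(A@s-X[:,2]); A=A[e<4];X=X[e<4]
            print('lid plane',s,len(X),'tilt rad',np.arctan(np.hypot(*s[:2])),'dir',np.degrees(np.arctan2(s[1],s[0])),'zrange',np.percentile(X[:,2],[1,99]), cv2.minAreaRect(X[:,:2].astype(np.float32)))
            m=(D>0)&(Q[...,2]>40)&(hsv[...,1]<50)&(hsv[...,2]>120)
            print('handle',m.sum(),rect(Q,m),np.median(Q[...,2][m]),Q[...,2][m].max())
E
python3 m.py; python3 -c "
import cv2,numpy as np
a=cv2.imread('pics/scene0.png')[185:345,150:470];b=cv2.imread('pics/side0.png')[200:360,250:460]
cv2.imwrite('pics/crop0.png',cv2.resize(a,None,fx=2.5,fy=2.5,interpolation=2))"
```

```text
scene0 left 677 (array([549.7, 249.5]), 101.6, 101.2, 3.4) 24.4
scene0 right 309 (array([ 558.9, -326.7]), 122.8, 32.3, 9.0) 24.8
scene0 pL 599 (array([511.1, 186.2]), 102.9, 27.4, 2.2) 24.0
scene0 pR 466 (array([ 325.8, -102.3]), 98.2, 29.1, 17.7) 24.1
scene0 walls (array([573.6, -64.3]), 492.0, 233.6, -77.8)
lid plane [-2.09717113e-01  2.29497344e-02  1.86485346e+02] 3011 tilt rad 0.2079201730647603 dir 173.75486615623822 zrange [49.4036305  83.85666716] ((569.3146362304688, -29.417999267578125), (226.02828979492188, 168.64105224609375), 83.53052520751953)
handle 392 (array([547.5, -12.3]), 210.9, 155.2, -16.0) 88.57641697445035 94.67538192929413
side0 right 730 (array([ 557.9, -326.6]), 126.3, 27.4, 8.9) 22.6
side0 walls (array([612.2,  34.9]), 420.7, 338.9, 68.0)
lid plane [-2.12337111e-01  2.73354509e-02  1.85575182e+02] 3300 tilt rad 0.21090563953702943 dir 172.6643121336666 zrange [46.82032165 81.72569468] ((568.4576416015625, -32.00077819824219), (229.66604614257812, 168.55245971679688), 82.78498077392578)
handle 294 (array([614.2, -29.8]), 356.2, 164.0, 5.8) 86.6560378170945 93.41229625520367
```

View pics/crop0.png

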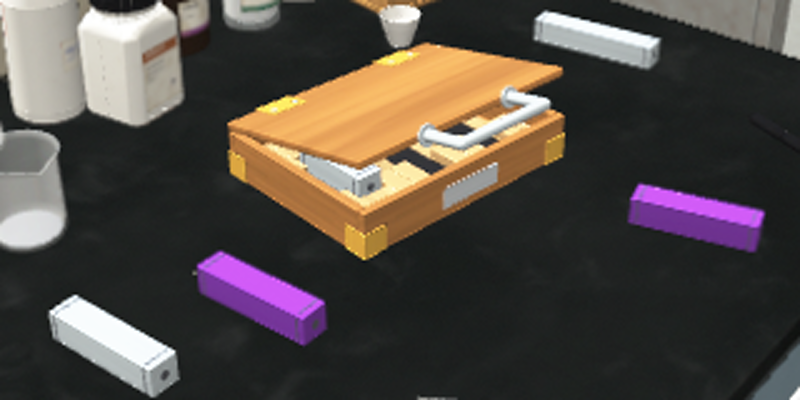

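The side view confirms the right bar is the long one: 126 mm at (558,-327), yaw 9°. The lid stands at 0.21 rad with the case yaw at about -6.8°. That puts the hinge at about (649,-40) and the handle at about (450,-16.5,87). Moving to the handle next.

```bash
cat > go.py <<'E'
import sys
from h import *
def go(x,y,z,yaw):
    T=tool(); d=T[:3,:3].T@(np.array([x,y,z])-T[:3,3]); cy=np.degrees(np.arctan2(T[1,0],T[0,0])); r=-((yaw-cy+180)%360-180)
    print('xyz m',(d/1000).round(4),'roll',round(r,1),'at',T[:3,3].round(1),round(cy,1),'q6',env.state()['qpos'][5].round(1))
if __name__=='__main__': go(*map(float,sys.argv[1:]))
E
python3 go.py 450 -16.5 175 -6.8
python3 - <<'E'
from h import *
im,d,c=load('scene0');P=cloud(d,c);h=cv2.cvtColor(im,cv2.COLOR_BGR2HSV)
m=np.zeros(d.shape,np.uint8);m[295:350,160:235]=1
m&=((P[...,2]>20)&(P[...,2]<28)&(h[...,2]>150)&(h[...,1]<60)).astype(np.uint8)
n,l,st,ce=cv2.connectedComponentsWithStats(m)
k=1+st[1:,4].argmax();print(st[k],cv2.minAreaRect(P[l==k][:,:2].astype(np.float32)))
E
```

```text
xyz m [-0.4015 -0.4157  0.0389] roll -62.7 at [ 201.2 -538.2  213.2] -69.5 q6 -1.1
[170 303  50  32 617] ((547.4279174804688, 286.7541198730469), (101.54550170898438, 25.690067291259766), 3.2852745056152344)
```

```bash
python3 -m pendant '[{"xyz":[-0.04,-0.04,0],"roll":-10,"jaw":0},{"xyz":[-0.08,-0.083,0],"roll":-20,"jaw":0},{"xyz":[-0.12,-0.124,0],"roll":-30,"jaw":0},{"xyz":[-0.16,-0.166,0],"roll":-40,"jaw":0},{"xyz":[-0.20,-0.207,0],"roll":-50,"jaw":0},{"xyz":[-0.24,-0.249,0],"roll":-60,"jaw":0},{"xyz":[-0.28,-0.29,0],"roll":-62.7,"jaw":0},{"xyz":[-0.32,-0.331,0],"roll":-62.7,"jaw":0}]' 12; python3 go.py 450 -16.5 175 -6.8
```

```text
time_s: 1.1
ee_pos: [399.7, -121.2, 213.9]
ee_rot: [180.0, -0.0, -6.8]
force: [0.2, -0.6, 0.8]
gripper_width: 91.3
xyz m [ 0.0376 -0.1099  0.0389] roll 0.0 at [ 399.7 -121.2  213.9] -6.8 q6 -11.6
```

```bash
python3 -m pendant '[{"xyz":[0.01,-0.03,0.01],"roll":0,"jaw":0},{"xyz":[0.019,-0.06,0.02],"roll":0,"jaw":0},{"xyz":[0.028,-0.09,0.03],"roll":0,"jaw":0},{"xyz":[0.0376,-0.11,0.0389],"roll":0,"jaw":0},{"xyz":[0.0376,-0.11,0.0389],"roll":0,"jaw":0},{"xyz":[0.0376,-0.11,0.0389],"roll":0,"jaw":0},{"xyz":[0.0376,-0.11,0.0389],"roll":0,"jaw":0},{"xyz":[0.0376,-0.11,0.0389],"roll":0,"jaw":0}]'
python3 - <<'E'
from h import *
grab('wrist','w1'); print(env.state()['ee_pos'])
from m import rect
im,d,c=load('w1');P=cloud(d,c);h=cv2.cvtColor(im,cv2.COLOR_BGR2HSV)
m=((d>0)&(P[...,2]>78)&(P[...,2]<100)&(h[...,1]<50)&(P[...,0]<475)&(P[...,0]>430)&(abs(P[...,1]+16)<70))
print(m.sum(),rect(P,m),np.percentile(P[m][:,2],[5,50,95]))
E
```

```text
time_s: 2.1
ee_pos: [449.6, -18.8, 175.4]
ee_rot: [180.0, -0.0, -6.9]
force: [-0.2, -0.5, 0.5]
gripper_width: 91.5
[449.61294164 -18.66113078 175.32501618]
2795 (array([462.5, -17.5]), 99.6, 35.3, 83.4) [85.19822191 90.33546124 92.2782541 ]
```

View pics/w1.png

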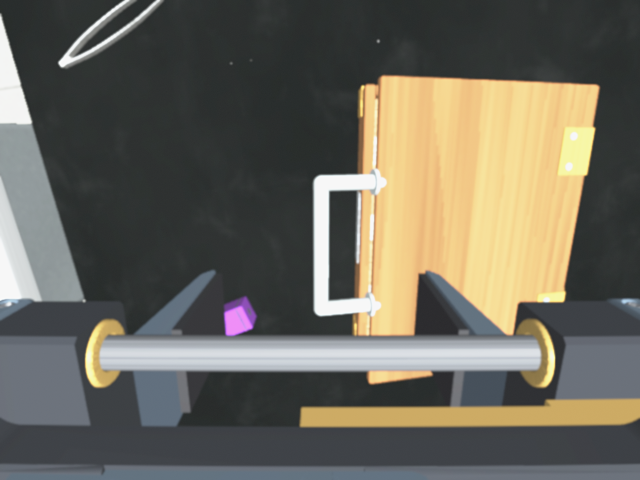

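The wrist view shows the handle bar at pixels (321,180–315). Its centre measures (450,-16), which agrees with the prediction. I'll part-close the jaws so the rear finger clears the lid, then descend and grip.

```bash
python3 -m pendant '[{"xyz":[0,-0.0025,0.0],"roll":0,"jaw":0.62},{"xyz":[0,-0.0025,0.01],"roll":0,"jaw":0.62},{"xyz":[0,-0.0025,0.03],"roll":0,"jaw":0.62},{"xyz":[0,-0.0025,0.05],"roll":0,"jaw":0.62},{"xyz":[0,-0.0025,0.075],"roll":0,"jaw":0.62},{"xyz":[0,-0.0025,0.1],"roll":0,"jaw":0.62},{"xyz":[0,-0.0025,0.1],"roll":0,"jaw":1},{"xyz":[0,-0.0025,0.1],"roll":0,"jaw":1}]' 12
python3 - <<'E'
import numpy as np
def p(t): return np.array([-(206*np.cos(t)-4*np.sin(t)),40+206*np.sin(t)+4*np.cos(t)])
for t0,t1 in((.21,.9),(.9,1.62)):
  for t in np.linspace(t0,t1,8): 
    d=(p(t)-p(t0))/1000; print(round(t,2),'x %.4f z %.4f'%(d[0],-d[1]))
E
```

```text
time_s: 3.15
ee_pos: [450.5, -15.7, 75.5]
ee_rot: [180.0, -0.0, -6.8]
force: [-0.1, -0.9, 1.4]
gripper_width: 17.6
0.21 x 0.0000 z -0.0000
0.31 x 0.0056 z -0.0195
0.41 x 0.0131 z -0.0384
0.51 x 0.0224 z -0.0564
0.6 x 0.0334 z -0.0735
0.7 x 0.0460 z -0.0894
0.8 x 0.0602 z -0.1039
0.9 x 0.0757 z -0.1170
0.9 x 0.0000 z -0.0000
1.0 x 0.0175 z -0.0120
1.11 x 0.0361 z -0.0221
1.21 x 0.0557 z -0.0302
1.31 x 0.0760 z -0.0363
1.41 x 0.0968 z -0.0403
1.52 x 0.1179 z -0.0421
1.62 x 0.1390 z -0.0417
```

```bash
python3 -m pendant '[{"xyz":[0,0,0],"roll":0,"jaw":1},{"xyz":[0,0,0],"roll":0,"jaw":1},{"xyz":[0.0056,0,-0.0195],"roll":0,"jaw":1},{"xyz":[0.0131,0,-0.0384],"roll":0,"jaw":1},{"xyz":[0.0224,0,-0.0564],"roll":0,"jaw":1},{"xyz":[0.0334,0,-0.0735],"roll":0,"jaw":1},{"xyz":[0.046,0,-0.0894],"roll":0,"jaw":1},{"xyz":[0.0602,0,-0.1039],"roll":0,"jaw":1}]' 15
```

```text
time_s: 4.15
ee_pos: [506.9, -22.5, 178.9]
ee_rot: [180.0, 0.4, -6.8]
force: [-3.9, 1.4, -0.2]
gripper_width: 9.6
```

```bash
python3 -m pendant '[{"xyz":[0.0155,0,-0.0131],"roll":0,"jaw":1},{"xyz":[0.033,0,-0.0251],"roll":0,"jaw":1},{"xyz":[0.0516,0,-0.0352],"roll":0,"jaw":1},{"xyz":[0.0712,0,-0.0433],"roll":0,"jaw":1},{"xyz":[0.0915,0,-0.0494],"roll":0,"jaw":1},{"xyz":[0.1123,0,-0.0534],"roll":0,"jaw":1},{"xyz":[0.1334,0,-0.0552],"roll":0,"jaw":1},{"xyz":[0.1545,0,-0.0548],"roll":0,"jaw":1}]'
python3 go.py 653 -40 234 -6.8
```

```text
time_s: 5.15
ee_pos: [662.8, -41.4, 234.9]
ee_rot: [180.0, 0.1, -6.8]
force: [-2.3, -0.4, 2.1]
gripper_width: 9.2
xyz m [-0.0099 -0.0002  0.0009] roll -0.0 at [662.8 -41.4 234.9] -6.8 q6 2.3
```

```bash
python3 -m pendant '[{"xyz":[0,0,0],"roll":0,"jaw":0.6},{"xyz":[0,0,0],"roll":0,"jaw":0.6},{"xyz":[0,0,-0.03],"roll":0,"jaw":0.6},{"xyz":[0,0,-0.06],"roll":0,"jaw":0.5},{"xyz":[-0.04,0,-0.075],"roll":-10,"jaw":0},{"xyz":[-0.08,0,-0.075],"roll":-20,"jaw":0},{"xyz":[-0.11,0,-0.075],"roll":-30,"jaw":0},{"xyz":[-0.13,0,-0.075],"roll":-40,"jaw":0}]'
python3 -m pendant '[{"xyz":[0,0,0],"roll":-10,"jaw":0},{"xyz":[0,0,0],"roll":-20,"jaw":0},{"xyz":[0,0,0],"roll":-30,"jaw":0},{"xyz":[0,0,0],"roll":-40,"jaw":0},{"xyz":[0,0,0],"roll":-50,"jaw":0},{"xyz":[0,0,0],"roll":-50,"jaw":0},{"xyz":[0,0,0],"roll":-50,"jaw":0},{"xyz":[0,0,0],"roll":-50,"jaw":0}]'
python3 - <<'E'
from h import *
grab('wrist','w2'); s=env.state();print(s['ee_pos'],s['ee_rot'],s['qpos'][5],s['time_s'])
E
```

```text
time_s: 6.15
ee_pos: [531.7, -25.4, 309.3]
ee_rot: [180.0, -0.0, 33.5]
force: [0.2, -0.2, 0.4]
gripper_width: 82.9
time_s: 7.15
ee_pos: [533.9, -25.7, 308.8]
ee_rot: [180.0, 0.0, 83.1]
force: [0.2, 0.2, -0.4]
gripper_width: 91.2
[534.01322263 -25.69617657 308.79440394] [1.79991146e+02 4.97418423e-03 8.31417559e+01] -87.12513528672177 7.2
```

View pics/w2.png

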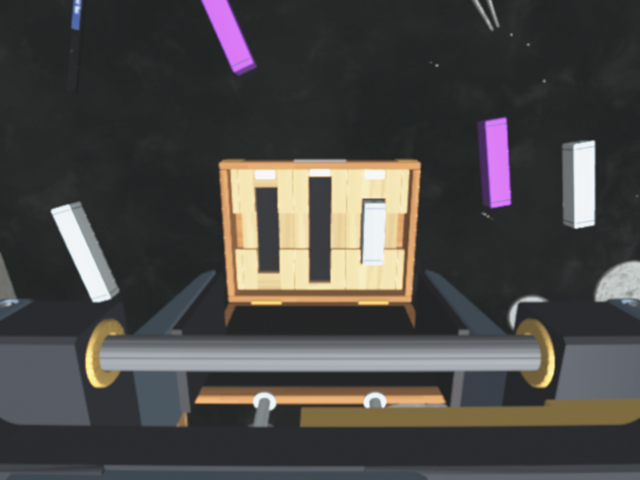

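The wrist view shows the lid open. The long slot is in the middle (320,230), the mid slot on the right side of the case (268,230), and the short bar sits in its slot at (374,232). The bench bars are long (85,252) and mid (580,185).

Run:
```python
from h import *
from m import rect
im,d,c=load('w2');P=cloud(d,c);h=cv2.cvtColor(im,cv2.COLOR_BGR2HSV)
def meas(box,z,f,n):
    x0,y0,x1,y1=box; m=np.zeros(d.shape,np.uint8); m[y0:y1,x0:x1]=f[y0:y1,x0:x1]
    k,l,st,_=cv2.connectedComponentsWithStats(m); i=1+st[1:,4].argmax()
    v,u=np.nonzero(l==i); X=onplane(np.c_[u,v],z,c); r=rect(X,np.ones(len(X),bool)); print(n,st[i],r,'depthz',np.median(P[l==i][:,2]).round(1))
dark=(h[...,2]<70)
meas((245,178,288,290),20,dark,'slotR'); meas((298,170,342,290),20,dark,'slotM')
white=((h[...,1]<60)&(h[...,2]>150))
top=white&(abs(P[...,2]-24)<5)
meas((50,200,122,303),24,top,'barR'); meas((555,135,602,232),24,top,'barL')
short=white&(abs(P[...,2]-34)<5)
meas((355,190,392,272),34,short,'short')
wood=(h[...,1]>70)&(abs(P[...,2]-40)<5)
meas((200,150,440,306),40,wood.astype(np.uint8),'rim')
```

```text
slotR [ 257  189   21   81 1491] (array([556.7, -92.2]), 99.5, 22.9, -6.8) depthz 9.9
slotM [ 310  178   20  102 1903] (array([564.4, -30.1]), 125.6, 23.4, -6.9) depthz 9.9
barR [  51  205   60   96 1999] (array([ 558.5, -324.7]), 124.2, 26.8, 8.7) depthz 23.6
barL [ 573  141   22   87 1739] (array([546.6, 284.3]), 100.3, 24.3, 3.0) depthz 23.2
short [ 362  203   23   62 1270] (array([573.4,  32.7]), 74.1, 24.4, -7.2) depthz 33.5
rim [ 219  162  202  143 5079] (array([567.2, -30.8]), 223.6, 170.4, 83.1) depthz 39.4
```

```bash
python3 go.py 558.4 -325.7 80 98.7; python3 go.py 558.4 -325.7 5 98.7
```

```text
xyz m [-0.2949  0.06    0.2288] roll -15.6 at [534.  -25.7 308.8] 83.1 q6 -87.1
xyz m [-0.2949  0.06    0.3038] roll -15.6 at [534.  -25.7 308.8] 83.1 q6 -87.1
```

```bash
python3 -m pendant '[{"xyz":[-0.04,0.008,0],"roll":-4,"jaw":0.3},{"xyz":[-0.09,0.018,0],"roll":-8,"jaw":0.3},{"xyz":[-0.14,0.028,0],"roll":-12,"jaw":0.3},{"xyz":[-0.19,0.038,0.03],"roll":-15.6,"jaw":0.3},{"xyz":[-0.24,0.048,0.07],"roll":-15.6,"jaw":0.3},{"xyz":[-0.28,0.057,0.11],"roll":-15.6,"jaw":0.3},{"xyz":[-0.2949,0.06,0.15],"roll":-15.6,"jaw":0.3},{"xyz":[-0.2949,0.06,0.18],"roll":-15.6,"jaw":0.3}]'
python3 - <<'E'
from h import *
from m import rect
grab('wrist','w3'); im,d,c=load('w3');P=cloud(d,c);h=cv2.cvtColor(im,cv2.COLOR_BGR2HSV)
X=(abs(P[...,2]-24)<5)&(h[...,1]<60)&(h[...,2]>150)&(abs(P[...,0]-558)<80)&(abs(P[...,1]+326)<50)
print(rect(P,X),P[X].min(0),P[X].max(0)); s=env.state(); print(s['ee_pos'],s['gripper_width'])
E
python3 go.py 558.4 -325.7 5 98.7
```

```text
time_s: 8.2
ee_pos: [558.0, -326.9, 126.3]
ee_rot: [-179.9, -0.1, 98.6]
force: [0.4, 1.0, -0.4]
gripper_width: 64.2
(array([ 559.4, -326.3]), 124.3, 24.4, 8.5) [ 496.32776119 -346.68621888   20.65100429] [ 622.32422659 -305.77129239   26.03146225]
[ 556.01001644 -324.96289248  122.34781408] 64.09724294091899
xyz m [-0.0018  0.0031  0.1173] roll -0.0 at [ 556.  -325.   122.3] 98.7 q6 -130.0
```

```bash
python3 -m pendant '[{"xyz":[0,0.0,0.03],"roll":0,"jaw":0.3},{"xyz":[0,0.0,0.06],"roll":0,"jaw":0.3},{"xyz":[0,0.0,0.09],"roll":0,"jaw":0.3},{"xyz":[0,0.0,0.11],"roll":0,"jaw":0.3},{"xyz":[0,0.0,0.1235],"roll":0,"jaw":0.3},{"xyz":[0,0.0,0.1235],"roll":0,"jaw":0.3},{"xyz":[0,0.0,0.1235],"roll":0,"jaw":1},{"xyz":[0,0.0,0.1235],"roll":0,"jaw":1}]' 45
python3 -m pendant '[{"xyz":[0,0,0],"roll":0,"jaw":1},{"xyz":[0,0,0],"roll":0,"jaw":1},{"xyz":[0,0,0],"roll":0,"jaw":1},{"xyz":[0,0,-0.02],"roll":0,"jaw":1},{"xyz":[0,0,-0.05],"roll":0,"jaw":1},{"xyz":[0,0,-0.09],"roll":0,"jaw":1},{"xyz":[0,0,-0.13],"roll":0,"jaw":1},{"xyz":[0,0,-0.13],"roll":0,"jaw":1}]'
python3 go.py 566.5 -30.6 95 83.1
```

```text
time_s: 9.25
ee_pos: [559.4, -326.0, 6.4]
ee_rot: [179.9, 0.1, 98.8]
force: [0.2, 0.4, 0.0]
gripper_width: 47.0
time_s: 10.25
ee_pos: [560.2, -326.5, 137.5]
ee_rot: [179.7, 0.2, 98.8]
force: [0.8, -0.8, -6.6]
gripper_width: 24.0
xyz m [0.2916 0.0513 0.0416] roll 15.7 at [ 560.2 -326.5  137.5] 98.8 q6 -130.0
```

```bash
python3 -m pendant '[{"xyz":[0.04,0.007,0],"roll":3,"jaw":1},{"xyz":[0.09,0.016,0],"roll":6,"jaw":1},{"xyz":[0.14,0.025,0],"roll":9,"jaw":1},{"xyz":[0.19,0.034,0],"roll":12,"jaw":1},{"xyz":[0.24,0.043,0],"roll":15.7,"jaw":1},{"xyz":[0.275,0.05,0],"roll":15.7,"jaw":1},{"xyz":[0.291,0.0525,0],"roll":15.7,"jaw":1},{"xyz":[0.291,0.0525,0.02],"roll":15.7,"jaw":1}]'
python3 -m pendant '[{"xyz":[0,0,0.02],"roll":0,"jaw":1},{"xyz":[0,0,0.03],"roll":0,"jaw":1},{"xyz":[0,0,0.04],"roll":0,"jaw":1},{"xyz":[0,0,0.04],"roll":0,"jaw":1},{"xyz":[0,0,0.04],"roll":0,"jaw":1},{"xyz":[0,0,0.04],"roll":0,"jaw":1},{"xyz":[0,0,0.04],"roll":0,"jaw":1},{"xyz":[0,0,0.04],"roll":0,"jaw":1}]'
python3 - <<'E'
from h import *
im,d,c=grab('wrist','w4'); s=env.state(); print(s['ee_pos'],s['ee_rot'],s['gripper_width'])
P=cloud(d,c)
for z0,z1 in((70,110),): 
    pass
v=P[::20,320]; print(np.c_[np.arange(0,480,20),v].round(0))
E
python3 go.py 566.5 -30.6 75 83.1
```

```text
time_s: 11.25
ee_pos: [566.4, -29.2, 114.4]
ee_rot: [180.0, 0.0, 83.2]
force: [-0.4, -1.1, -6.6]
gripper_width: 23.7
time_s: 12.25
ee_pos: [566.2, -30.0, 75.5]
ee_rot: [180.0, 0.0, 83.1]
force: [-0.1, 0.1, -4.8]
gripper_width: 24.1
[566.17155358 -30.01258562  75.41760641] [1.79982276e+02 4.59396450e-03 8.31059667e+01] 23.792471560003055
[[  0. 415. -12.  -1.]
 [ 20. 425. -13.  -1.]
 [ 40. 436. -14.  -1.]
 [ 60. 446. -15.  -2.]
 [ 80. 457. -17.  -0.]
 [100. 468. -18.  -1.]
 [120. 479. -20.  -1.]
 [140. 491. -21.   5.]
 [160. 502. -22.  10.]
 [180. 505. -23.  93.]
 [200. 513. -24.  93.]
 [220. 521. -25.  93.]
 [240. 529. -26.  94.]
 [260. 538. -27.  93.]
 [280. 546. -28.  94.]
 [300. 555. -29.  94.]
 [320. 565. -30.  93.]
 [340. 532. -26. 169.]
 [360. 536. -26. 171.]
 [380. 594. -33.  94.]
 [400. 605. -35.  93.]
 [420. 541. -27. 183.]
 [440. 540. -27. 190.]
 [460. 539. -27. 195.]]
xyz m [-0.0005  0.0004  0.0004] roll 0.0 at [566.2 -30.   75.4] 83.1 q6 -87.3
```

View pics/w4.png

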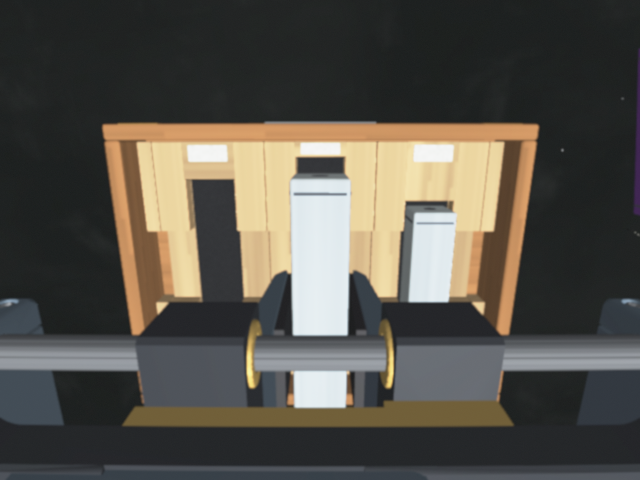

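The bar is held centred over the middle slot. Its front end is at (320,176), the slot's front edge at (320,157) and its sides at x≈298 and 344. Comparing bar and slot in this same picture.

```bash
cat > cmpr.py <<'E'
from h import *
import sys
# args: file, xL,xR search, slot rows, expected
def edges(fn,row_slot,row_bar,xs,col,half,slotlen):
    im,d,c=load(fn); P=cloud(d,c); g=cv2.cvtColor(im,cv2.COLOR_BGR2HSV)[...,2].astype(float)
    T=np.linalg.inv(c[2]); yaw=np.radians(-6.9); ex=np.array([np.cos(yaw),np.sin(yaw)]); ey=np.array([-ex[1],ex[0]])
    dark=[u for u in range(*xs) if g[row_slot,u]<90]; print('slot cols',dark[0],dark[-1])
    A=onplane([[dark[0]-.5,row_slot],[dark[-1]+.5,row_slot]],20,c)[:,:2]; print('slot sides y',A@ey,'mid',(A@ey).mean())
    zb=np.median(P[row_bar,col-8:col+8,2]); bz=[u for u in range(*xs) if abs(P[row_bar,u,2]-zb)<4]; 
    B=onplane([[bz[0]-.5,row_bar],[bz[-1]+.5,row_bar]],zb,c)[:,:2]; print('bar z',zb,'sides y',B@ey,'mid',(B@ey).mean())
    rows=[v for v in range(100,300) if abs(P[v,col,2]-zb)<4]; F=onplane([[col,rows[0]-.5]],zb,c)[0,:2]; print('bar front x',F@ex,'centre',F@ex+half)
    rs=[v for v in range(row_slot-25,row_slot+5) if g[v,col]<90]; S=onplane([[col,rs[0]-.5]],20,c)[0,:2]; print('slot front row',rs[0],'x',S@ex,'centre',S@ex+slotlen/2)
    s=np.array([566.2,-30.0]);print('tcp(case axes)',tool()[:2,3]@ex,tool()[:2,3]@ey)
if __name__=='__main__': edges('w4',165,230,(280,362),320,62.5,133)
E
python3 cmpr.py
```

```text
slot cols 298 342
slot sides y [25.35798924 51.00374299] mid 38.18086611713423
bar z 93.22156112901911 sides y [25.87858835 50.03666389] mid 37.95762611951888
bar front x 503.38595685735004 centre 565.88595685735
slot front row 158 x 499.30007776895593 centre 565.8000777689559
tcp(case axes) 565.6765837740545 38.22284595866715
```

Bar and slot agree within 0.3 mm both along and across, so I'll lower straight down 59 mm.

```bash
python3 -m pendant '[{"xyz":[0,0,0.015],"roll":0,"jaw":1},{"xyz":[0,0,0.03],"roll":0,"jaw":1},{"xyz":[0,0,0.042],"roll":0,"jaw":1},{"xyz":[0,0,0.048],"roll":0,"jaw":1},{"xyz":[0,0,0.053],"roll":0,"jaw":1},{"xyz":[0,0,0.058],"roll":0,"jaw":1},{"xyz":[0,0,0.058],"roll":0,"jaw":1},{"xyz":[0,0,0.058],"roll":0,"jaw":1}]'
```

```text
time_s: 13.3
ee_pos: [566.4, -30.1, 17.5]
ee_rot: [180.0, 0.0, 83.1]
force: [-0.3, 0.4, -5.4]
gripper_width: 23.6
```

```bash
python3 -m pendant '[{"xyz":[0,0,0.0012],"roll":0,"jaw":1},{"xyz":[0,0,0.0012],"roll":0,"jaw":0.55},{"xyz":[0,0,0.0012],"roll":0,"jaw":0.55},{"xyz":[0,0,-0.02],"roll":0,"jaw":0.55},{"xyz":[0,0,-0.06],"roll":0,"jaw":0.55},{"xyz":[0,0,-0.12],"roll":0,"jaw":0.55},{"xyz":[0,0,-0.17],"roll":0,"jaw":0.45},{"xyz":[0,0,-0.17],"roll":0,"jaw":0.45}]'
python3 - <<'E'
from h import *
im,d,c=grab('wrist','w5'); P=cloud(d,c); print(env.state()['ee_pos'])
m=(abs(P[...,2]-34)<6)&(abs(P[...,0]-566)<75)&(abs(P[...,1]+30.5)<25)&(cv2.cvtColor(im,cv2.COLOR_BGR2HSV)[...,1]<60)
from m import rect
print(rect(P,m),np.median(P[m][:,2]))
E
python3 go.py 547 285.5 128 93.1
```

```text
time_s: 14.3
ee_pos: [569.1, -30.3, 192.6]
ee_rot: [179.3, -0.0, 83.1]
force: [-0.1, 0.9, 0.4]
gripper_width: 50.1
[567.30712012 -30.12244444 189.72201938]
(array([567.2, -30.8]), 124.9, 24.2, -7.3) 33.50219644877589
xyz m [ 0.3109 -0.0584  0.0615] roll -10.0 at [567.3 -30.1 189.7] 83.1 q6 -87.3
```

The long bar is seated, with its top at 33.5 mm and its centre at (567.2,-30.8). Next is the mid bar.

```bash
python3 -m pendant '[{"xyz":[0.04,-0.0075,0],"roll":-3,"jaw":0.4},{"xyz":[0.09,-0.017,0],"roll":-6,"jaw":0.4},{"xyz":[0.14,-0.026,0],"roll":-10,"jaw":0.4},{"xyz":[0.19,-0.036,0],"roll":-10,"jaw":0.4},{"xyz":[0.24,-0.045,0],"roll":-10,"jaw":0.4},{"xyz":[0.285,-0.0535,0.02],"roll":-10,"jaw":0.4},{"xyz":[0.311,-0.0585,0.04],"roll":-10,"jaw":0.4},{"xyz":[0.311,-0.0585,0.06],"roll":-10,"jaw":0.4}]'
python3 -m pendant '[{"xyz":[0,0,0],"roll":0,"jaw":0.4},{"xyz":[0,0,0],"roll":0,"jaw":0.4},{"xyz":[0,0,0],"roll":0,"jaw":0.4},{"xyz":[0,0,0],"roll":0,"jaw":0.4},{"xyz":[0,0,0],"roll":0,"jaw":0.4},{"xyz":[0,0,0],"roll":0,"jaw":0.4},{"xyz":[0,0,0],"roll":0,"jaw":0.4},{"xyz":[0,0,0],"roll":0,"jaw":0.4}]'
python3 - <<'E'
from h import *
im,d,c=grab('wrist','w6'); P=cloud(d,c); 
from m import rect
hs=cv2.cvtColor(im,cv2.COLOR_BGR2HSV)
m=(abs(P[...,2]-24)<5)&(abs(P[...,0]-547)<65)&(abs(P[...,1]-285.5)<22)&(hs[...,1]<60)&(hs[...,2]>150)
r=rect(P,m);print(r,np.median(P[m][:,2]))
from go import go
go(r[0][0],r[0][1],5,r[3]+90)
E
```

```text
time_s: 15.35
ee_pos: [544.0, 287.4, 124.5]
ee_rot: [-179.8, 0.1, 93.3]
force: [0.3, -0.7, 0.5]
gripper_width: 55.0
time_s: 16.35
ee_pos: [545.4, 285.7, 127.2]
ee_rot: [180.0, 0.0, 93.1]
force: [0.1, 0.3, -0.3]
gripper_width: 54.8
(array([546.8, 285.9]), 100.3, 24.2, 3.2) 23.496528462586923
xyz m [1.000e-04 1.400e-03 1.222e-01] roll -0.1 at [545.4 285.7 127.2] 93.1 q6 -66.5
```

```bash
python3 -m pendant '[{"xyz":[0,0.0014,0.03],"roll":0,"jaw":0.4},{"xyz":[0,0.0014,0.06],"roll":0,"jaw":0.4},{"xyz":[0,0.0014,0.09],"roll":0,"jaw":0.4},{"xyz":[0,0.0014,0.11],"roll":0,"jaw":0.4},{"xyz":[0,0.0014,0.1215],"roll":0,"jaw":0.4},{"xyz":[0,0.0014,0.1215],"roll":0,"jaw":0.4},{"xyz":[0,0.0014,0.1215],"roll":0,"jaw":1},{"xyz":[0,0.0014,0.1215],"roll":0,"jaw":1}]' 45
python3 -m pendant '[{"xyz":[0,0,0],"roll":0,"jaw":1},{"xyz":[0,0,0],"roll":0,"jaw":1},{"xyz":[0,0,0],"roll":0,"jaw":1},{"xyz":[0,0,-0.02],"roll":0,"jaw":1},{"xyz":[0,0,-0.05],"roll":0,"jaw":1},{"xyz":[0,0,-0.09],"roll":0,"jaw":1},{"xyz":[0,0,-0.13],"roll":0,"jaw":1},{"xyz":[0,0,-0.13],"roll":0,"jaw":1}]'
python3 go.py 558.5 -93.6 75 83.1
```

```text
time_s: 17.4
ee_pos: [547.4, 286.1, 6.7]
ee_rot: [179.9, -0.0, 93.1]
force: [-0.1, -0.9, 0.5]
gripper_width: 37.5
time_s: 18.4
ee_pos: [548.3, 286.5, 137.9]
ee_rot: [179.7, -0.1, 93.1]
force: [0.6, -0.0, -6.1]
gripper_width: 23.5
xyz m [-0.3802 -0.0107  0.0621] roll 10.0 at [548.3 286.5 137.9] 93.1 q6 -66.6
```

```bash
python3 -m pendant '[{"xyz":[-0.04,-0.001,0],"roll":2,"jaw":1},{"xyz":[-0.09,-0.002,0],"roll":4,"jaw":1},{"xyz":[-0.145,-0.0035,0],"roll":6,"jaw":1},{"xyz":[-0.2,-0.005,0],"roll":8,"jaw":1},{"xyz":[-0.255,-0.006,0],"roll":10,"jaw":1},{"xyz":[-0.31,-0.0075,0],"roll":10,"jaw":1},{"xyz":[-0.355,-0.0085,0],"roll":10,"jaw":1},{"xyz":[-0.3797,-0.009,0],"roll":10,"jaw":1}]'
python3 -m pendant '[{"xyz":[0,0,0.01],"roll":0,"jaw":1},{"xyz":[0,0,0.03],"roll":0,"jaw":1},{"xyz":[0,0,0.05],"roll":0,"jaw":1},{"xyz":[0,0,0.06],"roll":0,"jaw":1},{"xyz":[0,0,0.06],"roll":0,"jaw":1},{"xyz":[0,0,0.06],"roll":0,"jaw":1},{"xyz":[0,0,0.06],"roll":0,"jaw":1},{"xyz":[0,0,0.06],"roll":0,"jaw":1}]'
python3 -c "
from h import *
grab('wrist','w7')"
python3 go.py 558.5 -93.6 75 83.1
```

```text
time_s: 19.4
ee_pos: [556.3, -95.9, 132.6]
ee_rot: [-179.7, 0.0, 83.0]
force: [0.3, 0.4, -4.5]
gripper_width: 23.7
time_s: 20.4
ee_pos: [558.7, -93.9, 76.3]
ee_rot: [179.9, 0.0, 83.1]
force: [0.7, 0.8, -4.1]
gripper_width: 23.7
xyz m [ 0.0003 -0.0001  0.0012] roll -0.0 at [558.6 -93.9  76.2] 83.1 q6 -93.8
```

View pics/w7.png

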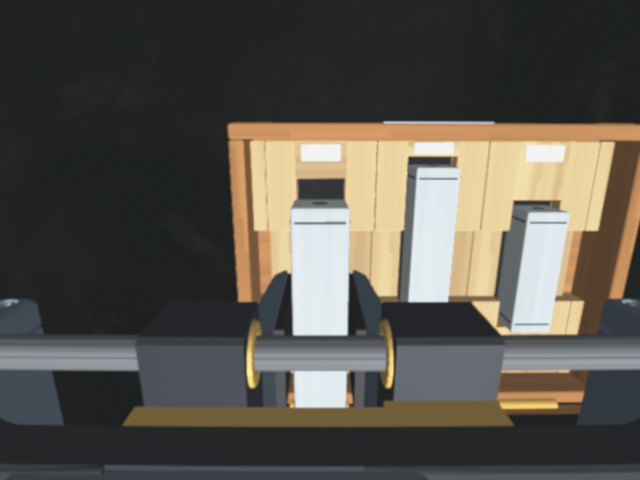

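The mid bar hangs over its slot, with its front end at (320,201) and the slot front at (320,180). The long bar lies down in the middle slot.

```bash
python3 -c "
from cmpr import edges
edges('w7',190,245,(285,360),320,50,108)"
```

```text
slot cols 299 342
slot sides y [-38.6162796 -13.0236864] mid -25.819983002222706
bar z 93.31712294190825 sides y [-38.18465822 -14.46784401] mid -26.32625111293295
bar front x 515.0343996713302 centre 565.0343996713302
slot front row 180 x 511.9629776952195 centre 565.9629776952195
tcp(case axes) 565.8192323340033 -26.097433430950357
```

```bash
python3 -m pendant '[{"xyz":[0.0004,0.0008,0.015],"roll":0,"jaw":1},{"xyz":[0.0004,0.0008,0.03],"roll":0,"jaw":1},{"xyz":[0.0004,0.0008,0.042],"roll":0,"jaw":1},{"xyz":[0.0004,0.0008,0.048],"roll":0,"jaw":1},{"xyz":[0.0004,0.0008,0.053],"roll":0,"jaw":1},{"xyz":[0.0004,0.0008,0.0585],"roll":0,"jaw":1},{"xyz":[0.0004,0.0008,0.0585],"roll":0,"jaw":1},{"xyz":[0.0004,0.0008,0.0585],"roll":0,"jaw":1}]'
```

```text
time_s: 21.45
ee_pos: [559.5, -93.6, 17.5]
ee_rot: [180.0, 0.0, 83.1]
force: [0.3, 0.3, -4.6]
gripper_width: 23.9
```

```bash
python3 -m pendant '[{"xyz":[0,0,0.0012],"roll":0,"jaw":1},{"xyz":[0,0,0.0012],"roll":0,"jaw":0.57},{"xyz":[0,0,0.0012],"roll":0,"jaw":0.57},{"xyz":[0,0,-0.02],"roll":0,"jaw":0.57},{"xyz":[0,0,-0.06],"roll":0,"jaw":0.57},{"xyz":[0,0,-0.12],"roll":0,"jaw":0.5},{"xyz":[0,0,-0.18],"roll":0,"jaw":0.5},{"xyz":[0,0,-0.24],"roll":0,"jaw":0.5}]'
python3 -m pendant '[{"xyz":[0,0,-0.03],"roll":0,"jaw":0.5},{"xyz":[0,0,-0.06],"roll":0,"jaw":0.5},{"xyz":[0,0,-0.06],"roll":0,"jaw":0.5},{"xyz":[0,0,-0.06],"roll":0,"jaw":0.5},{"xyz":[0,0,-0.06],"roll":0,"jaw":0.5},{"xyz":[0,0,-0.06],"roll":0,"jaw":0.5},{"xyz":[0,0,-0.06],"roll":0,"jaw":0.5},{"xyz":[0,0,-0.06],"roll":0,"jaw":0.5}]'
python3 - <<'E'
from h import *
im,d,c=grab('wrist','w8'); P=cloud(d,c); print(env.state()['ee_pos'])
from m import rect
hs=cv2.cvtColor(im,cv2.COLOR_BGR2HSV)
for n,x,y in(('mid',559,-93.6),('long',567,-30.6),('short',574,32.7)):
    m=(abs(P[...,2]-34)<6)&(abs(P[...,0]-x)<75)&(abs(P[...,1]-y)<25)&(hs[...,1]<60)&(hs[...,2]>120); print(n,rect(P,m),np.median(P[m][:,2]))
im,d,c=grab('side','s8'); P=cloud(d,c);hs=cv2.cvtColor(im,cv2.COLOR_BGR2HSV)
m=(P[...,2]>225)&(P[...,2]<275)&(abs(P[...,0]-655)<60)&(abs(P[...,1]+40)<70)&(hs[...,1]<50)&(hs[...,2]>130)
print('handle',m.sum(),rect(P,m) if m.any() else '',np.percentile(P[m],[5,50,95],axis=0).round(0))
cv2.imwrite('pics/c8.png',np.vstack([cv2.resize(im[80:330,200:520],(640,500))]))
E
```

```text
time_s: 22.45
ee_pos: [559.1, -93.5, 259.9]
ee_rot: [179.9, 0.0, 83.1]
force: [0.9, -0.1, -0.3]
gripper_width: 45.7
time_s: 23.45
ee_pos: [559.2, -93.5, 317.1]
ee_rot: [-180.0, 0.0, 83.1]
force: [-0.0, -0.2, 0.6]
gripper_width: 45.4
[559.19579303 -93.51354801 317.12838415]
mid (array([559.1, -94.2]), 99.1, 24.2, -7.0) 33.56945017629192
long (array([567. , -30.8]), 124.2, 24.4, -7.1) 33.44083511033213
short (array([574.,  33.]), 75.0, 24.6, -7.0) 33.361033075175385
handle 208 (array([662.8, -43.5]), 99.5, 9.9, 82.9) [[654. -92. 227.]
 [661. -54. 245.]
 [669.   1. 250.]]
```

View pics/c8.png

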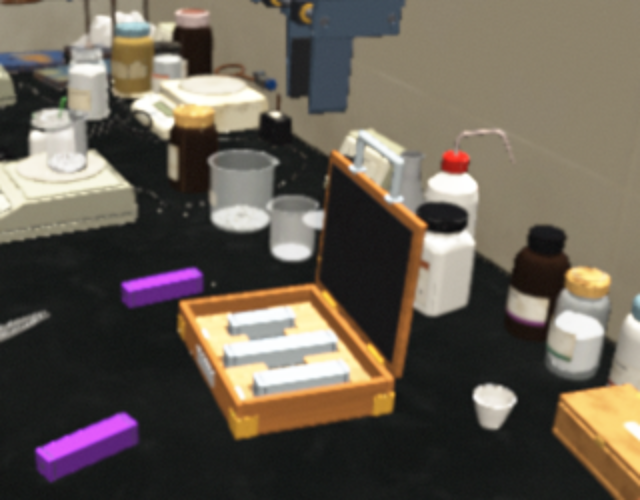

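All three bars lie flat in their slots with tops at about 33.5 mm. The upright lid's handle is at (390,165) in the crop, measured at (662.8,-42,246). Going back to it.

```bash
python3 go.py 662.3 -41.8 310 -6.8; python3 -m pendant '[{"xyz":[0,0,0],"roll":10,"jaw":0.5},{"xyz":[0,0.01,0],"roll":20,"jaw":0.5},{"xyz":[0.01,0.03,0],"roll":30,"jaw":0.5},{"xyz":[0.02,0.05,0],"roll":40,"jaw":0.5},{"xyz":[0.03,0.07,0],"roll":50,"jaw":0.5},{"xyz":[0.045,0.085,0],"roll":60,"jaw":0.5},{"xyz":[0.06,0.096,0],"roll":70,"jaw":0.5},{"xyz":[0.06,0.096,0],"roll":80,"jaw":0.5}]' 12; python3 go.py 662.3 -41.8 310 -6.8
```

```text
xyz m [0.0637 0.0962 0.0072] roll 89.9 at [559.2 -93.5 317.2] 83.1 q6 -93.8
time_s: 24.55
ee_pos: [662.5, -44.4, 316.5]
ee_rot: [-180.0, 0.0, 2.8]
force: [0.2, -0.2, 0.2]
gripper_width: 45.8
xyz m [-0.0001 -0.0027  0.0065] roll 9.6 at [662.5 -44.4 316.5] 2.8 q6 -7.7
```

```bash
python3 -m pendant '[{"xyz":[0,-0.0027,0.0],"roll":9.6,"jaw":0.5},{"xyz":[0,-0.0027,0.02],"roll":9.6,"jaw":0.5},{"xyz":[0,-0.0027,0.04],"roll":9.6,"jaw":0.5},{"xyz":[0,-0.0027,0.06],"roll":9.6,"jaw":0.5},{"xyz":[0,-0.0027,0.075],"roll":9.6,"jaw":0.5},{"xyz":[0,-0.0027,0.083],"roll":9.6,"jaw":0.5},{"xyz":[0,-0.0027,0.083],"roll":9.6,"jaw":1},{"xyz":[0,-0.0027,0.083],"roll":9.6,"jaw":1}]' 12
python3 -m pendant '[{"xyz":[0,0,0],"roll":0,"jaw":1},{"xyz":[0,0,0],"roll":0,"jaw":1},{"xyz":[0,0,0],"roll":0,"jaw":1},{"xyz":[0,0,0],"roll":0,"jaw":1},{"xyz":[0,0,0],"roll":0,"jaw":1},{"xyz":[0,0,0],"roll":0,"jaw":1},{"xyz":[0,0,0],"roll":0,"jaw":1},{"xyz":[0,0,0],"roll":0,"jaw":1}]' 15
python3 - <<'E'
import numpy as np
def p(t): return np.array([-(206*np.cos(t)-4*np.sin(t)),40+206*np.sin(t)+4*np.cos(t)])
T=np.linspace(1.618,0,19)
for k in range(0,18,6):
  for t in T[k+1:k+7]: d=(p(t)-p(T[k]))/1000; print(round(t,2),'x %.4f z %.4f'%(d[0],-d[1]))
E
```

```text
time_s: 25.55
ee_pos: [662.0, -42.8, 235.1]
ee_rot: [180.0, -0.1, -6.5]
force: [-0.6, 0.0, -0.3]
gripper_width: 28.6
time_s: 26.55
ee_pos: [662.2, -42.8, 235.2]
ee_rot: [-180.0, -0.1, -6.5]
force: [2.8, -0.4, 5.3]
gripper_width: 9.3
1.53 x -0.0185 z -0.0004
1.44 x -0.0370 z 0.0009
1.35 x -0.0553 z 0.0038
1.26 x -0.0732 z 0.0083
1.17 x -0.0907 z 0.0145
1.08 x -0.1075 z 0.0221
0.99 x -0.0161 z 0.0092
0.9 x -0.0313 z 0.0197
0.81 x -0.0455 z 0.0316
0.72 x -0.0585 z 0.0447
0.63 x -0.0704 z 0.0590
0.54 x -0.0809 z 0.0742
0.45 x -0.0091 z 0.0161
0.36 x -0.0167 z 0.0330
0.27 x -0.0228 z 0.0505
0.18 x -0.0273 z 0.0685
0.09 x -0.0301 z 0.0868
0.0 x -0.0313 z 0.1052
```

```bash
python3 -m pendant '[{"xyz":[-0.0185,0,-0.0004],"roll":0,"jaw":1},{"xyz":[-0.037,0,0.0009],"roll":0,"jaw":1},{"xyz":[-0.0553,0,0.0038],"roll":0,"jaw":1},{"xyz":[-0.0732,0,0.0083],"roll":0,"jaw":1},{"xyz":[-0.0907,0,0.0145],"roll":0,"jaw":1},{"xyz":[-0.1075,0,0.0221],"roll":0,"jaw":1},{"xyz":[-0.1075,0,0.0221],"roll":0,"jaw":1},{"xyz":[-0.1075,0,0.0221],"roll":0,"jaw":1}]'
python3 -m pendant '[{"xyz":[-0.0161,0,0.0092],"roll":0,"jaw":1},{"xyz":[-0.0313,0,0.0197],"roll":0,"jaw":1},{"xyz":[-0.0455,0,0.0316],"roll":0,"jaw":1},{"xyz":[-0.0585,0,0.0447],"roll":0,"jaw":1},{"xyz":[-0.0704,0,0.059],"roll":0,"jaw":1},{"xyz":[-0.0809,0,0.0742],"roll":0,"jaw":1},{"xyz":[-0.0809,0,0.0742],"roll":0,"jaw":1},{"xyz":[-0.0809,0,0.0742],"roll":0,"jaw":1}]'
```

```text
time_s: 27.55
ee_pos: [553.2, -29.8, 211.4]
ee_rot: [-179.9, 0.3, -6.5]
force: [-3.9, 3.5, -0.6]
gripper_width: 9.9
time_s: 28.55
ee_pos: [475.6, -21.0, 137.6]
ee_rot: [-179.9, -0.1, -6.5]
force: [3.6, 4.3, -5.2]
gripper_width: 9.6
```

```bash
python3 -m pendant '[{"xyz":[-0.0091,0,0.0161],"roll":0,"jaw":1},{"xyz":[-0.0167,0,0.033],"roll":0,"jaw":1},{"xyz":[-0.0228,0,0.0505],"roll":0,"jaw":1},{"xyz":[-0.0273,0,0.0685],"roll":0,"jaw":1},{"xyz":[-0.0301,0,0.0868],"roll":0,"jaw":1},{"xyz":[-0.0313,0,0.098],"roll":0,"jaw":1},{"xyz":[-0.0313,0,0.1045],"roll":0,"jaw":1},{"xyz":[-0.0313,0,0.1065],"roll":0,"jaw":1}]'
```

```text
time_s: 29.55
ee_pos: [444.9, -17.9, 31.8]
ee_rot: [-180.0, -0.1, -6.5]
force: [-0.3, 4.9, 13.7]
gripper_width: 9.9
```

```bash
python3 -m pendant '[{"xyz":[0,0,0.001],"roll":0,"jaw":1},{"xyz":[0,0,0.001],"roll":0,"jaw":1},{"xyz":[0,0,0],"roll":0,"jaw":0.65},{"xyz":[0,0,0],"roll":0,"jaw":0.65},{"xyz":[0,0,-0.02],"roll":0,"jaw":0.65},{"xyz":[0,0,-0.06],"roll":0,"jaw":0.65},{"xyz":[-0.03,0,-0.12],"roll":0,"jaw":0.65},{"xyz":[-0.06,0,-0.18],"roll":0,"jaw":0.65}]'
python3 -m pendant '[{"xyz":[0,0,0],"roll":0,"jaw":0.65},{"xyz":[0,0,0],"roll":0,"jaw":0.65},{"xyz":[0,0,0],"roll":0,"jaw":0.65},{"xyz":[0,0,0],"roll":0,"jaw":0.65},{"xyz":[0,0,0],"roll":0,"jaw":0.65},{"xyz":[0,0,0],"roll":0,"jaw":0.65},{"xyz":[0,0,0],"roll":0,"jaw":0.65},{"xyz":[0,0,0],"roll":0,"jaw":0.65}]'
python3 - <<'E'
from h import *
for n in('scene','side'):
    im,d,c=grab(n,n+'9');P=cloud(d,c);hs=cv2.cvtColor(im,cv2.COLOR_BGR2HSV)
    u=np.array([np.cos(-.12),np.sin(-.12)]); w=np.array([-u[1],u[0]]); Q=P[...,:2]-np.array([567,-30.8]); a=Q@u;b=Q@w
    m=(d>0)&(abs(a)<78)&(abs(b)<106)&(P[...,2]>30)&(hs[...,1]>80)&(hs[...,0]<30)
    X=P[m];s=np.linalg.lstsq(np.c_[a[m],b[m],np.ones(m.sum())],X[:,2],rcond=None)[0];print(n,m.sum(),'slope',s,np.percentile(X[:,2],[2,50,98]))
cv2.imwrite('pics/c9.png',cv2.resize(cv2.imread('pics/scene9.png')[150:400,100:500],(800,500)))
E
```

```text
time_s: 30.55
ee_pos: [386.5, -12.0, 204.3]
ee_rot: [179.9, 0.1, -6.5]
force: [1.3, -0.6, 1.4]
gripper_width: 32.2
time_s: 31.55
ee_pos: [387.7, -11.6, 203.3]
ee_rot: [180.0, -0.0, -6.5]
force: [-0.7, 0.7, 0.7]
gripper_width: 32.4
scene 3787 slope [ 1.48209013e-03 -8.87249837e-04  4.88509604e+01] [47.06031314 48.82389506 50.68115683]
side 3464 slope [ 8.45166749e-04 -6.82260600e-04  4.67496004e+01] [44.77038179 46.75594282 48.80723652]
```

View pics/c9.png

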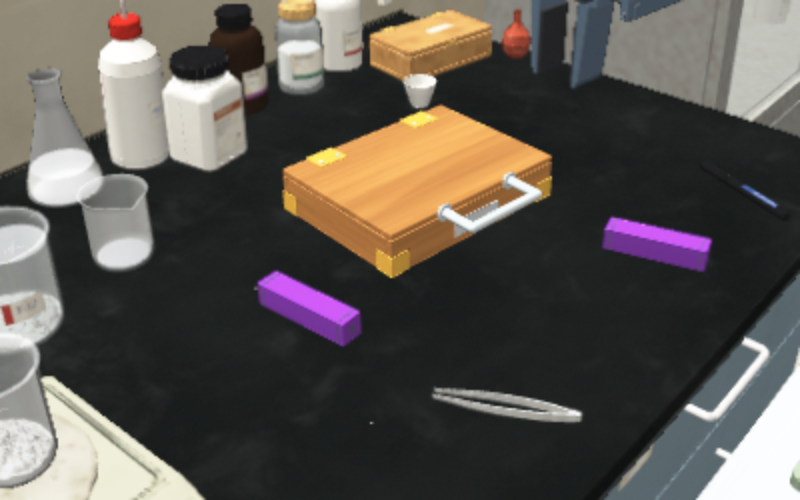

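The lid is flat and shut, with a slope of about 0.001 rad and its top at about 48 mm. The beaker, crucible and forceps haven't moved, and the arm is clear.

```bash
python3 -c "
from workcell import env
print(env.job_done())"
```

```text
the job is handed in; nothing more can be done
None
```

I finished the job and handed it in at about 32 s of the 69 s limit; `env.job_done()` gave no verdict. I opened the lid by its handle, laid the 125 mm bar in the middle slot and the 100 mm bar in the slot on the right (the robot's -y side), and shut the lid.

- **Bars:** before I shut the lid, the wrist camera showed all three bars seated, with their tops at 33.4–33.6 mm (34 expected) and lying along the slots within about 0.01 rad. I haven't seen the bars since the lid shut.
- **Lid:** both fixed cameras measured a tilt of about 0.001 rad, well under the 0.03 limit. Its top read 46.8 mm in one and 48.9 mm in the other (48 expected), a gap that fits the 2 mm calibration.
- **Other objects:** the beaker, crucible, forceps and purple bars looked unmoved in the last picture, though I didn't measure them. The arm was clear of everything.
- **Disagreement:** the first slot outlines from the wrist camera came out 7–9 mm short and about 5 mm narrow. I relied instead on comparing each held bar with its slot in one closer picture. That agreed within 0.3 mm for the long bar and 1 mm for the mid bar, and I corrected the mid bar before lowering it.

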